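# Screw the eye home in the hanging bar with the honing steel

## Task

Slide the rod of the honing steel through the loop of the screw eye on the wooden hanging bar and, using it as a lever, turn the eye clockwise (seen from above) until its collar is fully home on the wood and it will not go further; stop as soon as you feel it tighten, do not force it. Then draw the rod out and lay the honing steel down on the bare worktop, clear of the bar and its mat. Do not turn the eye with the gripper itself, and leave the jars and the carton where they are.

Things in the scene. Friction and masses are not known exactly. Their poses are not given: they have to be found in the camera images.
- hanging_bar: oak bar, 50 x 200 x 40 mm (x, y, z), on a thin dark mat 80 x 225 mm, fixed to the worktop; the screw eye stands upright in the middle of its top. Origin: centre of its underside; x across the bar, y along it, z up. Top of the wood 40 mm above the origin
- eye_loop (a point): centre of the loop of the steel screw eye: an upright ring of round wire 6 mm thick, hole 24 mm, overall 36 mm. Origin at the centre of the hole, on the vertical axis that the eye turns about, 34 mm above the underside of its collar. x = the axis of the hole (horizontal; the two ways round are alike), z up. A 12 mm rod in the hole can swing about 0.93 rad either way from that axis before it bears on both sides of the ring
- eye_collar (a point): centre of the underside of the eye's round collar (25 mm wide, 3 mm thick), which does not turn but goes down with the eye; home when it lies on the wood, 40 mm above the bar's underside; it starts about 0.4 to 1.4 mm above it
- honing_steel: honing steel (sharpening rod), 0.11 to 0.23 kg, loose, lying flat: black flat-sided handle 90 x 24 x 26 mm (x, y, z; grip it on the 24 mm width), guard disc 25 mm across at its front end, then a straight round rod 12 mm thick with a round end, from x = 49 to 160 mm. Origin: underside of the handle, middle of its length; x along the rod to its tip, z up; the rod's axis is 13 mm above the origin
- steel_grip (a point): centre of the handle of the honing steel (13 mm above its underside), on the axis of the rod; axes as the honing steel
- steel_tip (a point): tip of the honing steel's rod, 160 mm ahead of the centre of the handle
- jar_a: spice jar, 42 mm across, 108 mm high, loose bystander behind the bar; origin at the centre of its underside
- jar_b: spice jar of another colour, 42 mm across, 108 mm high, loose bystander behind the bar; origin at the centre of its underside
- carton: small carton, 102 x 53 x 60 mm, loose bystander behind and to the right; origin at the centre of its underside
- screw_eye: the eye itself (ring and neck); origin on its axis at the underside of the collar, axes as eye_loop. Clockwise from above screws it down, 6 mm a turn. It starts 0.4 to 1.45 rad short of home, and where it comes home differs each time. It runs stiffly (about 0.06 N m) and stays where it is left; once home the torque climbs by about 3.5 N m per rad. Around 0.3 N m is too much

How it is judged (in metres and radians):
On the way, in this order (a step that is already met when the one before it is completed fails the run):
1. the rod is through the loop of the eye, its tip at least 8 mm out on the far side (x of eye_loop in the frame of steel_grip between 0.05 and 0.152 m and y of eye_loop in the frame of steel_grip between -0.013 and 0.013 m and z of eye_loop in the frame of steel_grip between -0.013 and 0.013 m), for 0.2 s.
2. the eye is screwed down on the wood (collar within 0.2 mm) with the rod still in the loop (z of eye_collar in the frame of hanging_bar below 0.0402 m and x of eye_loop in the frame of steel_grip between 0.05 and 0.165 m and y of eye_loop in the frame of steel_grip between -0.015 and 0.015 m), for 0.1 s.
At the end, for the whole second after the job is handed in: The eye's collar lies on the wood (within 0.1 mm, about a sixtieth of a turn), and the honing steel lies flat and still on the worktop, let go, not touching the bar, its tip more than 50 mm and its handle's centre more than 80 mm from the eye (z of eye_collar in the frame of hanging_bar below 0.0401 m and height (world z) of steel_grip between 0.005 and 0.025 m and height (world z) of steel_tip below 0.035 m and horizontal distance between steel_tip and eye_loop above 0.05 m and horizontal distance between steel_grip and eye_loop above 0.08 m and contact force between honing_steel and hanging_bar below 0.05 N and linear speed of honing_steel below 0.02 m/s).
It fails at once if the rod is forced in the loop: more than 25 N between honing steel and eye (contact force between honing_steel and screw_eye above 25 N).
It fails at once if the eye is touched by the gripper itself with more than 1 N (contact force between the arm and screw_eye above 1 N).
It fails at once if the eye is touched by the fingers with more than 1 N (contact force between the fingers and screw_eye above 1 N).
It fails at once if a jar or the carton is moved by more than 20 mm (distance of any of jar_a, jar_b, carton from where it was at the start of the episode above 0.02 m).
It also fails if it takes over 72 s, if anything falls off the work surface, if the arm or the gripper's body presses on something with over 40 N, if the wrist force passes 120 N, or if a joint passes its speed limit or range.

## Robot

A 6-joint arm with a two-finger parallel gripper is mounted at the origin on a cart in front of the work surface, level with it; the furniture and walls round the work are solid. World frame = base frame: x ahead of the robot, y to its left, z up, the work surface at z = 0. Lengths are in m, angles in degrees, forces in N, time in s.
With the tool pointing down it reaches from about 0.35 to 0.875 m from the base axis. Payload 4.2 kg.
Tool frame: the origin (TCP) lies midway between the tips of the shut fingers; the grasp point (between the pads) lies 19 mm behind it; x points along the fingers, y is the direction in which the jaws open and shut, and the axes are right-handed (so a half turn about x gives the same grasp; the last joint's range is limited). The gripper opens to 87 mm and grips with 3 to 60 N. Pads are 19 mm wide; open, the fingers measure 117 mm over their backs; the gripper's body (75 mm by 190 mm) begins 51 mm behind the grasp point.
Start: joints at [-54.454, 22.042, 0.453, 0, -68.411, -14.817], TCP at [0.221, -0.585, 0.223] pointing down, gripper open.
Joint ranges: [-179.83, 179.83], [-69.29, 118.12], [-61.27, 80.66], [-181.25, 117.63], [-171.15, -9.14], [-177.46, 177.46]. Speed limits (degrees/s): [159.86, 159.86, 180, 180, 180, 180].

## Interface

Orientations are given as a 3x3 rotation matrix whose columns are the frame's x, y, z axes.
In Python, from station import r gives the robot as it stands.
- The arm moves only by the tool play_rows, never from a script. Its argument "plan" is a list that holds one entry, the list of rows, each a list of 6 numbers: the shift along the tool's x, y, z in cm, then the turn, a rotation vector about the tool's x, y, z in units of 10 degrees (1.0 is 10 degrees). A call has 1 to 5 rows; each row is the pose to reach, as a shift and turn from the pose commanded when the call began, along the tool's axes at that moment; what a row does not reach only later rows make up. A row lasts 1/8 s, in which the tool goes at most 62.5 mm and 10.7 degrees, less where a joint would pass 70% of its speed; a pose out of reach is approached as far as the arm can. A call with a gripper value outside its range is refused whole. "hand" is the opening, from 0 (shut) to 1 (fully open), set as the call begins (left out, the last holds). The fingers move at their own pace and stop on an object; the grip force is fixed at half the most. Time passes only in rows, so rows that repeat a pose let the fingers close. It gives the time, the measured TCP pose, the force and the opening at its end, in the units of the state.
- r.sense(): the state, without advancing time (a new reading comes with each control period).
- r.capture(name): name is "side" or "top"; returns (picture, depth): 480x640x3 uint8, blue, green, red; 480x640 float32, m along the optical axis (not along the pixel's ray), 0 where there is no reading.
- r.get_calibration(name): a dict with "vfov" (degrees; the focal length in pixels is half the picture's height over the tangent of half this angle, whatever the lens; pixels are square), "cx", "cy" (the principal point, pixels), "rvec" (rotation vector, rad) and "tvec" (3), from world to camera coordinates, as OpenCV has them. Camera axes: x right, y down, z forward; pixel columns grow to the right and rows downward; lengths in m; the calibration is good to about 2 mm. A picture is of the moment at which its call begins. get_calibration takes no time and is no camera call.
- r.finish_job(): hands the job in, once; it reports no verdict.
The state is a dict: "time_s": time; "joints": joint angles; "joint_velocities": joint speeds; "effort": joint torques, N m; "tcp_pos": TCP position; "ee_rot": TCP orientation; "wrist_force": force on the tool from outside, world axes, zero at the start; "moment": the same for the moment, N m; "gripper_width": opening from 0.0 (shut) to 1.0 (fully open).
Only numpy, scipy, OpenCV 4.12 (cv2) and the standard library are available. Lean on these libraries where they do the work, as an engineer would, in place of code of your own. Each camera call takes 0.05 s, during which the arm holds its last target.

## Working session

There is one attempt and no reset: what is moved stays moved. The work goes in short steps, Python scripts to look and compute and a tool call to move; the robot and the scene stay as the last step left them, time stands still between calls to the robot, and variables do not carry over. Pictures are saved under pics/ and viewed, and the job is handed in when it is done.

Besides the shell and the picture viewer there is one more tool, called after "Emit:" as a command line: name --argument value ..., lists and objects as JSON in quotes. play_rows: Moves the arm, as the interface text tells. Its arguments: {"type":"object","properties":{"plan":{"type":"array","items":{"type":"array","items":{"type":"array","items":{"type":"number"}}}},"hand":{"type":"number"}},"required":["plan"]}

```bash
ls; mkdir -p pics; python3 - <<'E'
from station import r
import cv2,numpy as np
print(r.sense())
for n in("side","top"):
    c=r.get_calibration(n);print(n,c)
    p,d=r.capture(n);cv2.imwrite(f"pics/{n}0.png",p);np.save(f"pics/{n}0.npy",d)
E
```

```text
pics
{'time_s': 0.0, 'joints': array([-5.44548905e+01,  2.20878028e+01,  3.79784267e-01, -2.99267223e-02,
       -6.84130078e+01, -1.48175201e+01]), 'joint_velocities': array([-0.06598077,  0.06824021, -0.0932046 ,  0.02680429, -0.04199023,
       -0.10180477]), 'effort': array([-4.16376224e-04, -3.90666497e+01,  1.87408555e+01,  4.21994850e+00,
        1.10186648e-02, -1.95059165e-04]), 'tcp_pos': array([ 0.22101261, -0.58395715,  0.2214884 ]), 'ee_rot': array([[-8.32768225e-04, -3.53744125e-01,  9.35341863e-01],
       [ 2.00100704e-03,  9.35339725e-01,  3.53745098e-01],
       [-9.99997651e-01,  2.16621333e-03, -7.10767177e-05]]), 'wrist_force': array([-1.05194881,  0.44700711, -0.29384491]), 'moment': array([-0.02507488, -0.01840692,  0.01871934]), 'gripper_width': 1.0000241834455377}
side {'vfov': 50.48392089873485, 'cx': 313.96270035672467, 'cy': 240.96127881096245, 'rvec': array([ 0.09107842, -2.79925593,  1.3753303 ]), 'tvec': array([0.59585345, 0.07765198, 1.01409594])}
top {'vfov': 56.011902055809486, 'cx': 324.8251044029765, 'cy': 238.8620320574138, 'rvec': array([ 2.12819649, -2.11590771,  0.20341686]), 'tvec': array([-0.00735439,  0.58071162,  0.80344017])}
```

View pics/side0.png

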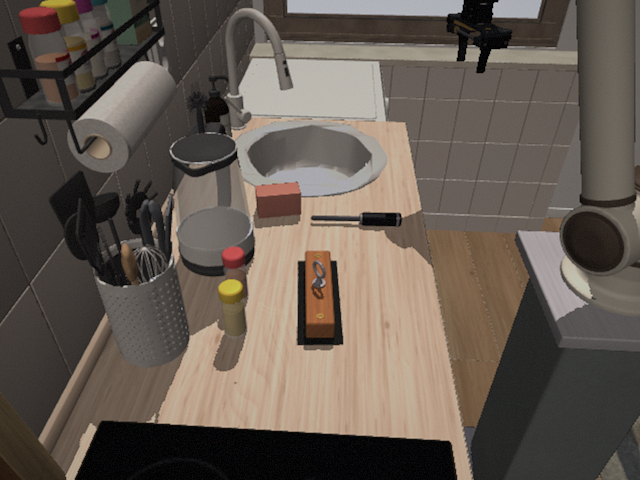

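View pics/top0.png

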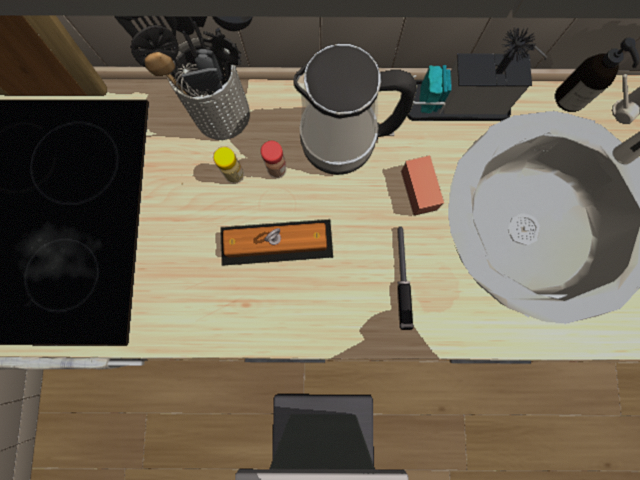

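```bash
cat > h.py <<'E'
from station import r
import cv2,numpy as np
def cam(n):
    c=r.get_calibration(n);f=240/np.tan(np.radians(c['vfov'])/2)
    K=np.array([[f,0,c['cx']],[0,f,c['cy']],[0,0,1]]);R=cv2.Rodrigues(np.array(c['rvec'],float))[0]
    return K,R,np.array(c['tvec'],float)
def cloud(n,d):
    K,R,t=cam(n);v,u=np.mgrid[0:480,0:640]
    P=np.stack([(u-K[0,2])/K[0,0]*d,(v-K[1,2])/K[1,1]*d,d],-1)
    W=(P-t)@R;W[d<=0]=np.nan;return W
def proj(n,X):
    K,R,t=cam(n);return cv2.projectPoints(np.atleast_2d(np.array(X,float)),cv2.Rodrigues(R)[0],t,K,None)[0][:,0]
def onplane(n,uv,z):
    K,R,t=cam(n);C=-R.T@t;D=R.T@np.linalg.inv(K)@np.array([uv[0],uv[1],1.]);return C+D*(z-C[2])/D[2]
E
python3 - <<'E'
from h import *
np.set_printoptions(precision=4,suppress=True)
for n in("side","top"):
    K,R,t=cam(n);print(n,"C",-R.T@t,"f",K[0,0])
    d=np.load(f"pics/{n}0.npy");W=cloud(n,d)
    for uv in {"top":[(405,320),(405,290),(402,235),(273,238),(232,240),(318,238),(300,300),(425,170),(222,156),(270,150)],"side":[(318,270),(385,219),(325,218),(319,320),(390,300),(280,200)]}[n]:
        print(uv,W[uv[1],uv[0]],d[uv[1],uv[0]])
p=cv2.imread("pics/top0.png");a=cv2.resize(p[205:345,210:430],None,fx=3.6,fy=3.6,interpolation=cv2.INTER_CUBIC);cv2.imwrite("pics/tz.png",a)
p=cv2.imread("pics/side0.png");a=cv2.resize(p[200:350,280:420],None,fx=4,fy=4,interpolation=cv2.INTER_CUBIC);cv2.imwrite("pics/sz.png",a)
E
```

```text
side C [0.5525 0.7908 0.6774] f 509.0579414644634
(318, 270) [0.586  0.0568 0.0401] 0.9710447
(385, 219) [ 0.4466 -0.1539  0.0178] 1.1448792
(325, 218) [ 0.5815 -0.1502  0.0164] 1.148873
(319, 320) [0.5771 0.1876 0.0413] 0.86651605
(390, 300) [ 0.4471  0.0871 -0.0005] 0.96562874
(280, 200) [ 0.6853 -0.1738  0.0445] 1.1549784
top C [ 0.4184 -0.0036  0.8987] f 451.2612739253833
(405, 320) [ 0.43   -0.1575  0.0262] 0.8590666
(405, 290) [ 0.4871 -0.1595  0.0237] 0.8722567
(402, 235) [ 0.5966 -0.1576  0.0184] 0.8981538
(273, 238) [0.5813 0.0944 0.0579] 0.8564346
(232, 240) [0.5804 0.1758 0.0397] 0.87405354
(318, 238) [0.5855 0.0093 0.0393] 0.8755257
(300, 300) [0.4679 0.0442 0.0021] 0.8898109
(425, 170) [ 0.7176 -0.1985  0.0607] 0.8795776
(222, 156) [0.7252 0.1868 0.1089] 0.8334788
(270, 150) [0.7394 0.0991 0.1041] 0.8408871
```

View pics/tz.png

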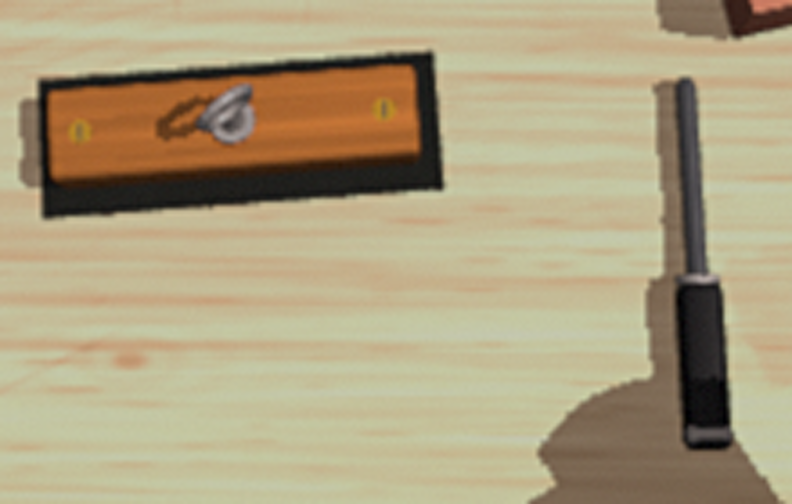

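View pics/sz.png

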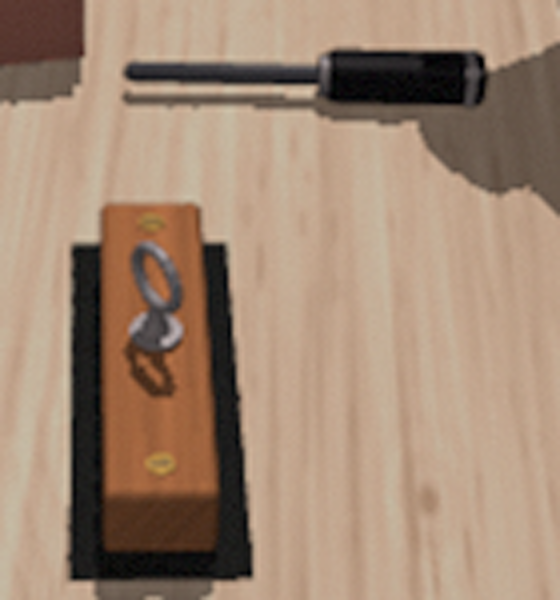

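```bash
cat > m.py <<'E'
from h import *
np.set_printoptions(precision=4,suppress=True)
from scipy.optimize import minimize
for n in("side","top"):
    d=np.load(f"pics/{n}0.npy");W=cloud(n,d);p=cv2.imread(f"pics/{n}0.png")
    hsv=cv2.cvtColor(p,cv2.COLOR_BGR2HSV)
    reg=(abs(W[...,0]-.585)<.07)&(abs(W[...,1]-.095)<.14)
    print(n,"table z",np.nanmedian(W[(abs(W[...,0]-.48)<.03)&(abs(W[...,1]-.05)<.1)][:,2]))
    m=reg&(W[...,2]>.033)&(W[...,2]<.047)&(hsv[...,1]>120)
    pts=W[m];b=cv2.minAreaRect(pts[:,:2].astype(np.float32));print("bar top",b,np.median(pts[:,2]),m.sum())
    dark=reg&(hsv[...,2]<60)
    uv=np.argwhere(dark)[:,::-1]
    pts=np.array([onplane(n,q,0.001) for q in uv]);print("mat",cv2.minAreaRect(pts[:,:2].astype(np.float32)))
    e=reg&(W[...,2]>.05);print("eye cloud",e.sum(),np.median(W[e],0), W[e].min(0),W[e].max(0))
    q=W[e][:,:2];u,s,vt=np.linalg.svd(q-q.mean(0));print("eye plane dir",vt[0],np.degrees(np.arctan2(vt[0,1],vt[0,0])))
    # steel
    reg=(W[...,0]>.4)&(W[...,0]<.66)&(abs(W[...,1]+.157)<.04)&(W[...,2]>.006)&(W[...,2]<.04)
    h=reg&(hsv[...,2]<70)
    P=W[reg];c=P[:,:2].mean(0);u,s,vt=np.linalg.svd(P[:,:2]-c);dr=vt[0]*np.sign(vt[0,0]);t=(P[:,:2]-c)@dr;l=(P[:,:2]-c)@[-dr[1],dr[0]]
    print("steel n",reg.sum(),"c",c,"dir",dr,np.degrees(np.arctan2(dr[1],dr[0])),"ends",c+dr*t.min(),c+dr*t.max(),t.max()-t.min())
    for a in np.linspace(t.min(),t.max(),12):
        k=abs(t-a)<.008
        if k.any():print("   %.3f lat %.4f..%.4f  z %.4f"%(a-t.min(),l[k].min(),l[k].max(),P[k,2].max()))
E
python3 m.py
```

```text
side table z 0.00030023014418345496
bar top ((0.5831107497215271, 0.09564130008220673), (0.04968147352337837, 0.1986064612865448), 4.373270511627197) 0.039936826479902536 1767
mat ((0.5829092860221863, 0.09483028948307037), (0.07872573286294937, 0.22265668213367462), 4.485544204711914)
eye cloud 143 [0.5841 0.096  0.0739] [0.5728 0.0822 0.0503] [0.596  0.109  0.0936]
eye plane dir [-0.6344  0.773 ] 129.37657980062585
steel n 893 c [ 0.5112 -0.1576] dir [ 0.9957 -0.0928] -5.325713018090728 ends [ 0.4116 -0.1483] [ 0.6607 -0.1716] 0.250179481774784
   0.000 lat -0.0223..0.0025  z 0.0292
   0.023 lat -0.0229..0.0043  z 0.0279
   0.045 lat -0.0187..0.0067  z 0.0291
   0.068 lat -0.0144..0.0105  z 0.0294
   0.091 lat -0.0129..0.0112  z 0.0268
   0.114 lat -0.0011..0.0088  z 0.0215
   0.136 lat -0.0017..0.0113  z 0.0225
   0.159 lat 0.0040..0.0163  z 0.0229
   0.182 lat 0.0063..0.0176  z 0.0226
   0.205 lat 0.0062..0.0196  z 0.0207
   0.227 lat -0.0201..-0.0103  z 0.0394
   0.250 lat -0.0145..-0.0076  z 0.0393
top table z -0.00042242527033162247
bar top ((0.585070788860321, 0.09511756896972656), (0.05073251575231552, 0.19991278648376465), 4.758037090301514) 0.039570900237237375 2401Traceback (most recent call last):
  File "m.py", line 13, in <module>
    pts=np.array([onplane(n,q,0.001) for q in uv]);print("mat",cv2.minAreaRect(pts[:,:2].astype(np.float32)))
                  ~~~~~~~^^^^^^^^^^^
  File "h.py", line 14, in onplane
    K,R,t=cam(n);C=-R.T@t;D=R.T@np.linalg.inv(K)@np.array([uv[0],uv[1],1.]);return C+D*(z-C[2])/D[2]
          ~~~^^^
  File "h.py", line 4, in cam
    c=r.get_calibration(n);f=240/np.tan(np.radians(c['vfov'])/2)
ValueError: time passes only in moves, steps and waits
```

```bash
sed -i 's/^def cam(n):/from functools import lru_cache\n@lru_cache\ndef cam(n):/' h.py; sed -i 's/<.66)/<.625)/' m.py; python3 m.py
```

```text
side table z 0.00030023014418345496
bar top ((0.5831107497215271, 0.09564130008220673), (0.04968147352337837, 0.1986064612865448), 4.373270511627197) 0.039936826479902536 1767
mat ((0.5829092860221863, 0.09483028948307037), (0.07872573286294937, 0.22265668213367462), 4.485544204711914)
eye cloud 143 [0.5841 0.096  0.0739] [0.5728 0.0822 0.0503] [0.596  0.109  0.0936]
eye plane dir [-0.6344  0.773 ] 129.37657980062585
steel n 782 c [ 0.4915 -0.1539] dir [1.     0.0058] 0.33209527327326926 ends [ 0.4108 -0.1544] [ 0.6138 -0.1532] 0.20297856832684785
   0.000 lat -0.0169..0.0079  z 0.0292
   0.018 lat -0.0187..0.0088  z 0.0279
   0.037 lat -0.0164..0.0074  z 0.0287
   0.055 lat -0.0150..0.0087  z 0.0291
   0.074 lat -0.0146..0.0095  z 0.0289
   0.092 lat -0.0162..0.0090  z 0.0266
   0.111 lat -0.0059..0.0043  z 0.0215
   0.129 lat -0.0085..0.0040  z 0.0206
   0.148 lat -0.0088..0.0035  z 0.0229
   0.166 lat -0.0058..0.0063  z 0.0199
   0.185 lat -0.0052..0.0054  z 0.0226
   0.203 lat -0.0077..0.0061  z 0.0207
top table z -0.00042242527033162247
bar top ((0.585070788860321, 0.09511756896
[... 244 characters left out ...]
 [ 0.5734 -0.045   0.0503] [0.6348 0.2265 0.6332]
eye plane dir [ 0.0024 -1.    ] -89.86349901352263
steel n 997 c [ 0.4925 -0.1569] dir [0.9996 0.0296] 1.6953696790168995 ends [ 0.4129 -0.1592] [ 0.6158 -0.1532] 0.20298741914314164
   0.000 lat -0.0119..0.0107  z 0.0288
   0.018 lat -0.0296..0.0105  z 0.0288
   0.037 lat -0.0121..0.0110  z 0.0294
   0.055 lat -0.0138..0.0108  z 0.0293
   0.074 lat -0.0132..0.0108  z 0.0290
   0.092 lat -0.0342..0.0108  z 0.0270
   0.111 lat -0.0068..0.0042  z 0.0205
   0.129 lat -0.0070..0.0055  z 0.0213
   0.148 lat -0.0068..0.0051  z 0.0211
   0.166 lat -0.0055..0.0232  z 0.0220
   0.185 lat -0.0065..0.0051  z 0.0209
   0.203 lat -0.0051..0.0049  z 0.0205
```

```bash
sed -i 's/(W\[...,2\]>.05);/(W[...,2]>.05)\&(W[...,2]<.1);/' m.py; python3 m.py | grep eye; cat > eyefit.py <<'E'
from h import *
import sys
from scipy.optimize import differential_evolution
np.set_printoptions(precision=4,suppress=True)
def run(tag,c0=(.584,.0954,.0745)):
    masks={}
    for n in("side","top"):
        p=cv2.imread(f"pics/{n}{tag}.png");hsv=cv2.cvtColor(p,cv2.COLOR_BGR2HSV)
        u,v=proj(n,c0)[0].astype(int)
        d=np.load(f"pics/{n}{tag}.npy");W=cloud(n,d)
        m=(W[...,2]>.05)&(W[...,2]<.1)&(abs(W[...,0]-.584)<.03)&(abs(W[...,1]-.095)<.03)
        masks[n]=m
    cams={n:cam(n) for n in masks}
    th=np.linspace(0,2*np.pi,60,endpoint=False)
    def sil(n,x,y,z,a):
        K,R,t=cams[n];S=4
        pd=np.array([-np.sin(a),np.cos(a),0])
        X=np.array([x,y,z])+15e-3*(np.cos(th)[:,None]*pd+np.sin(th)[:,None]*np.array([0,0,1]))
        X=np.vstack([X])
        q=(X@R.T+t);f=K[0,0];uv=q[:,:2]/q[:,2:]*f+K[:2,2]
        im=np.zeros((480,640),np.uint8)
        cv2.polylines(im,[np.round(uv*16).astype(np.int32)],True,255,max(1,int(round(6e-3*f/q[:,2].mean()))),cv2.LINE_AA,4)
        hz=np.array([x,y,z-.0165]);q=hz@R.T+t;q2=(hz-[0,0,.008])@R.T+t
        return im/255.
    def cost(v):
        x,y,a,dx,dy=v;s=0
        for n,o in(("side",1),("top",-1)):
            im=sil(n,x+o*dx,y+o*dy,.0748,a);m=masks[n]
            s+=1-np.minimum(im,m).sum()/np.maximum(im,m).sum()
        return s
    r_=differential_evolution(cost,[(.578,.59),(.089,.101),(-1.6,1.6),(-.003,.003),(-.003,.003)],seed=1,maxiter=60)
    print(r_.x,np.degrees(r_.x[2]),r_.fun)
    return r_.x
if __name__=="__main__":run(sys.argv[1])
E
python3 eyefit.py 0
```

```text
eye cloud 143 [0.5841 0.096  0.0739] [0.5728 0.0822 0.0503] [0.596  0.109  0.0936]
eye plane dir [-0.6344  0.773 ] 129.37657980062585
eye cloud 116 [0.5842 0.0944 0.0816] [0.5734 0.0811 0.0503] [0.5964 0.1088 0.0933]
eye plane dir [-0.6319  0.775 ] 129.1906720469494
[ 0.5846  0.0952  0.5257 -0.0006  0.0007] 30.118661567329056 0.7088823950852507
```

Emit:
play_rows --plan '[[[0,3.2,3.7,-1,0,0],[0,6.4,7.4,-2,0,0],[0,9.6,11.1,-3,0,0],[0,12.8,14.8,-4,0,0],[0,16,18.5,-5,0,0]]]' --hand 1

```text
time_s: 0.72
tcp_pos: [0.338, -0.3678, 0.2222]
ee_rot: [[-0.0, -0.946, 0.325], [0.0, 0.325, 0.946], [-1.0, 0.0, 0.0]]
wrist_force: [0.9, 0.4, -0.2]
gripper_width: 1.0
```

```bash
cat > go.py <<'E'
from h import *
import sys
from scipy.spatial.transform import Rotation as Ro
np.set_printoptions(precision=3,suppress=True)
# usage: go.py x y z toolzYaw(deg)
s=r.sense();p=s['tcp_pos'];R=s['ee_rot']
print("t",s['time_s'],"j",s['joints'],"p",p,"yaw %.2f"%np.degrees(np.arctan2(R[1,2],R[0,2])),"F",s['wrist_force'],"M",s['moment'],"g %.3f"%s['gripper_width'])
if len(sys.argv)>4:
    x,y,z,a=map(float,sys.argv[1:5]);a=np.radians(a)
    G=np.array([[0,-np.sin(a),np.cos(a)],[0,np.cos(a),np.sin(a)],[-1,0,0]])
    d=R.T@(np.array([x,y,z])-p)*100;rv=np.degrees(Ro.from_matrix(R.T@G).as_rotvec())/10
    print("shift cm",d,"|d|",np.linalg.norm(d),"turn",rv)
E
python3 go.py .457 -.158 .15 181.5
```

```text
t 0.725 j [-28.769   9.798 -16.753  -0.012 -63.479   9.821] p [ 0.338 -0.368  0.222] yaw 71.05 F [ 0.873  0.423 -0.184] M [-0.008 -0.01   0.028] g 1.000
shift cm [ 7.227 -4.447 23.706] |d| 25.17929595274192 turn [-11.045   0.004  -0.   ]
```

Emit:
play_rows --plan '[[[0,-0.9,4.7,-1,0,0],[0.5,-1.8,9.4,-2,0,0],[1,-2.7,14.1,-3,0,0],[1.5,-3.6,18.8,-4,0,0],[2,-4.4,23.7,-5,0,0]]]'

```text
time_s: 1.35
tcp_pos: [0.4577, -0.1587, 0.2022]
ee_rot: [[-0.0, -0.857, -0.516], [0.0, -0.516, 0.857], [-1.0, 0.0, 0.0]]
wrist_force: [-0.2, -0.3, 0.4]
gripper_width: 1.003
```

Emit:
play_rows --plan '[[[0,0,0,-1,0,0],[0,0,0,-2,0,0],[0,0,0,-3,0,0],[0,0,0,-4,0,0],[0,0,0,-5,0,0]]]'

```text
time_s: 1.98
tcp_pos: [0.457, -0.1601, 0.2022]
ee_rot: [[-0.001, -0.155, -0.988], [0.0, -0.988, 0.155], [-1.0, -0.0, 0.001]]
wrist_force: [0.4, 0.3, -0.8]
gripper_width: 0.999
```

```bash
python3 go.py .457 -.158 .08 181.5
```

```text
t 1.975 j [ -0.044   9.303 -20.464  -0.016 -60.283  81.108] p [ 0.457 -0.16   0.202] yaw 171.06 F [ 0.38   0.269 -0.826] M [-0.07   0.156  0.126] g 0.999
shift cm [12.215 -0.203  0.026] |d| 12.217192539445817 turn [-1.044  0.005  0.001]
```

Emit:
play_rows --plan '[[[3,-0.1,0,-1.05,0,0],[7,-0.2,0,-1.05,0,0],[11,-0.2,0,-1.05,0,0],[12.2,-0.2,0,-1.05,0,0],[12.2,-0.2,0,-1.05,0,0]]]'

```text
time_s: 2.6
tcp_pos: [0.4577, -0.1583, 0.0804]
ee_rot: [[-0.001, 0.022, -1.0], [-0.0, -1.0, -0.022], [-1.0, 0.0, 0.001]]
wrist_force: [1.0, 0.7, 0.6]
gripper_width: 1.003
```

```bash
python3 - <<'E'
from h import *
for n in("side","top"):
    p,d=r.capture(n);cv2.imwrite(f"pics/{n}1.png",p);np.save(f"pics/{n}1.npy",d)
    if n=="side": a=p[130:260,290:430]
    else: a=p[200:345,330:480]
    cv2.imwrite(f"pics/{n}1z.png",cv2.resize(a,None,fx=4,fy=4,interpolation=cv2.INTER_CUBIC))
E
python3 go.py .457 -.158 .0035 181.5
```

```text
t 2.7 j [  0.199  17.72  -29.671   0.033 -42.453  91.033] p [ 0.459 -0.158  0.082] yaw -178.74 F [ 0.564 -0.201  0.514] M [-0.098  0.139  0.   ] g 1.003
shift cm [ 7.835 -0.041  0.214] |d| 7.838176732445237 turn [-0.024 -0.015 -0.003]
```

View pics/top1z.png

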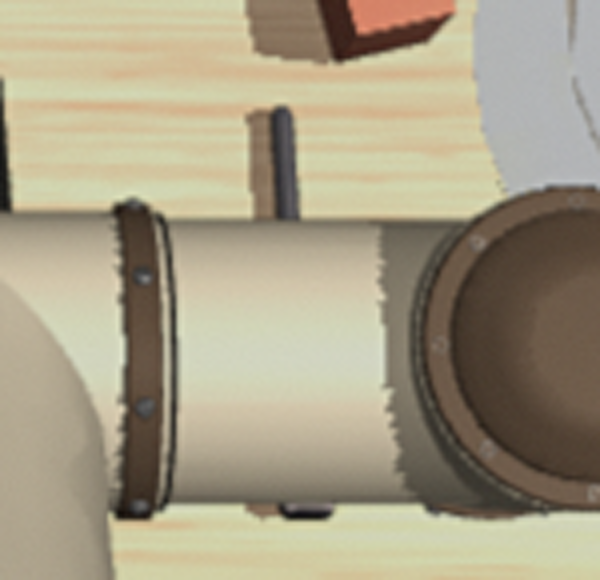

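View pics/side1z.png

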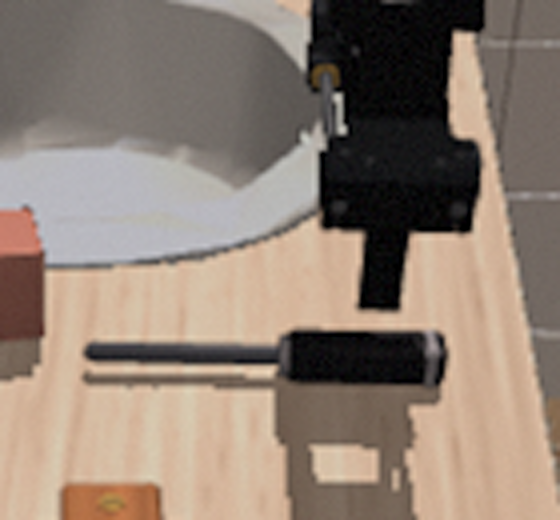

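Emit:
play_rows --plan '[[[3,-0.05,0.1,0,0,0],[5.5,-0.05,0.2,0,0,0],[7,-0.05,0.2,0,0,0],[7.7,-0.05,0.2,0,0,0],[7.7,-0.05,0.2,0,0,0]]]'

```text
time_s: 3.32
tcp_pos: [0.4564, -0.1578, 0.0042]
ee_rot: [[0.001, 0.022, -1.0], [-0.0, -1.0, -0.022], [-1.0, 0.0, -0.001]]
wrist_force: [-0.3, -1.2, -0.2]
gripper_width: 1.0
```

```bash
python3 go.py .457 -.158 .0035 181.5
```

```text
t 3.325 j [  0.255  24.992 -34.115   0.012 -30.815  90.971] p [ 0.456 -0.158  0.004] yaw -178.76 F [-0.338 -1.229 -0.241] M [-0.09   0.147  0.084] g 1.000
shift cm [ 0.07   0.021 -0.061] |d| 0.09558081982947168 turn [-0.026 -0.008 -0.001]
```

Close and lift a little.

Emit:
play_rows --plan '[[[0,0,0,0,0,0],[0,0,0,0,0,0],[0,0,0,0,0,0],[0,0,0,0,0,0],[0,0,0,0,0,0]]]' --hand 0

```text
time_s: 3.95
tcp_pos: [0.4557, -0.1578, 0.0036]
ee_rot: [[0.0, 0.021, -1.0], [0.0, -1.0, -0.021], [-1.0, -0.0, -0.0]]
wrist_force: [0.0, -0.3, -1.0]
gripper_width: 0.518
```

Emit:
play_rows --plan '[[[0,0,0,0,0,0],[0,0,0,0,0,0],[-2,0,0,0,0,0],[-6,0,0,0,0,0],[-11,0,0,0,0,0]]]'

```text
time_s: 4.58
tcp_pos: [0.4543, -0.1576, 0.1134]
ee_rot: [[-0.004, 0.021, -1.0], [0.0, -1.0, -0.021], [-1.0, -0.0, 0.004]]
wrist_force: [1.3, -0.4, -1.5]
gripper_width: 0.274
```

Emit:
play_rows --plan '[[[-2,0,0,0,0,0],[-2,0,0,0,0,0],[-2,0,0,0,0,0]]]'

```text
time_s: 4.95
tcp_pos: [0.4544, -0.1576, 0.1321]
ee_rot: [[-0.003, 0.021, -1.0], [0.001, -1.0, -0.021], [-1.0, -0.001, 0.003]]
wrist_force: [0.6, -0.9, -1.8]
gripper_width: 0.27
```

```bash
python3 - <<'E'
from h import *
for n in("side","top"):
    p,d=r.capture(n);cv2.imwrite(f"pics/{n}2.png",p);np.save(f"pics/{n}2.npy",d)
a=cv2.imread("pics/side2.png");b=cv2.imread("pics/top2.png")
cv2.imwrite("pics/2.png",np.hstack([cv2.resize(a[100:300,230:460],None,fx=1.7*1,fy=1.7),cv2.resize(b[150:350,280:510],None,fx=1.7,fy=1.7)]))
E
python3 go.py
```

```text
t 5.05 j [  0.258  13.527 -26.528  -0.025 -50.154  90.973] p [ 0.455 -0.158  0.132] yaw -178.79 F [ 0.231  0.534 -1.514] M [-0.049  0.197 -0.013] g 0.272
```

View pics/2.png

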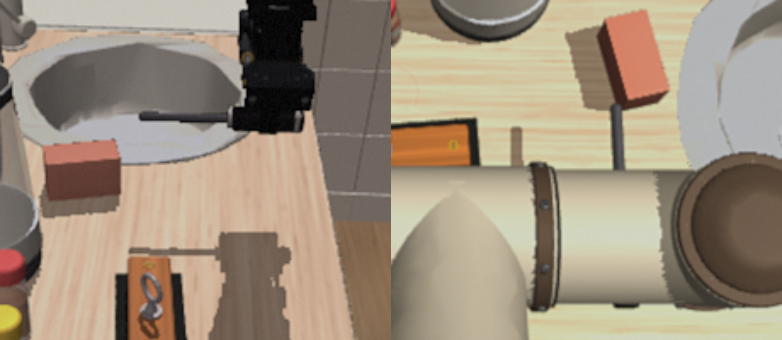

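```bash
cat > rod.py <<'E'
from h import *
import sys
np.set_printoptions(precision=4,suppress=True)
tag=sys.argv[1]
s=r.sense();p=s['tcp_pos'];R=s['ee_rot']
for n in("side","top"):
    d=np.load(f"pics/{n}{tag}.npy");W=cloud(n,d)
    L=(W-p)@R   # tool coords
    X=-L[...,2]; Y=L[...,1]; Z=-L[...,0]
    m=(X>.053)&(X<.175)&(abs(Y)<.03)&(abs(Z-.01)<.025)
    if m.sum()<20: print(n,"few",m.sum());continue
    x,y,z=X[m],Y[m],Z[m]
    print(n,m.sum(),"xmax %.4f"%np.percentile(x,99.5))
    cen=[]
    for a in np.arange(.06,.165,.02):
        k=abs(x-a)<.01
        if k.sum()>5: print("  x %.3f  y %.4f..%.4f z %.4f..%.4f"%(a,*np.percentile(y[k],[3,97]),*np.percentile(z[k],[3,97])))
E
python3 rod.py 2
```

```text
side 291 xmax 0.1592
  x 0.060  y -0.0079..0.0033 z 0.0074..0.0164
  x 0.080  y -0.0071..0.0021 z 0.0056..0.0173
  x 0.100  y -0.0067..0.0010 z 0.0051..0.0171
  x 0.120  y -0.0064..0.0016 z 0.0071..0.0173
  x 0.140  y -0.0064..0.0037 z 0.0075..0.0162
  x 0.160  y -0.0078..0.0039 z 0.0070..0.0163
top 268 xmax 0.1603
  x 0.100  y -0.0065..0.0037 z 0.0103..0.0167
  x 0.120  y -0.0066..0.0046 z 0.0087..0.0168
  x 0.140  y -0.0064..0.0041 z 0.0102..0.0171
  x 0.160  y -0.0057..0.0049 z 0.0098..0.0172
```

```bash
python3 -c "
import numpy as np
a=np.radians(25)
for L in(.195,.125):print(.584-L*np.cos(a),.0954-L*np.sin(a))"; python3 go.py .407 .013 .12 205
```

```text
0.4072699815278532 0.012989438960563607
0.4707115266204187 0.04257271728241257
t 5.05 j [  0.258  13.527 -26.528  -0.025 -50.154  90.973] p [ 0.455 -0.158  0.132] yaw -178.79 F [ 0.231  0.534 -1.514] M [-0.049  0.197 -0.013] g 0.272
shift cm [  1.211 -17.162   4.386] |d| 17.754723611485318 turn [-2.379  0.02   0.007]
```

Emit:
play_rows --plan '[[[0,-3.4,0.9,-0.5,0,0],[0,-6.8,1.8,-1,0,0],[0,-10.2,2.7,-1.5,0,0],[0,-13.7,3.5,-2,0,0],[0.2,-17.2,4.4,-2.4,0,0]]]'

```text
time_s: 5.68
tcp_pos: [0.4073, 0.0141, 0.1306]
ee_rot: [[-0.002, 0.428, -0.904], [-0.001, -0.904, -0.428], [-1.0, -0.0, 0.002]]
wrist_force: [0.4, -0.0, -2.0]
gripper_width: 0.271
```

Emit:
play_rows --plan '[[[1,0,0,0,0,0],[3,0,0,0,0,0],[5,0,0,0,0,0],[6,0,0,0,0,0],[6,0,0,0,0,0]]]'

```text
time_s: 6.3
tcp_pos: [0.4075, 0.0126, 0.0706]
ee_rot: [[-0.003, 0.425, -0.905], [-0.001, -0.905, -0.425], [-1.0, 0.0, 0.003]]
wrist_force: [0.3, 0.1, -1.8]
gripper_width: 0.272
```

```bash
python3 go.py .407 .013 .0645 205;python3 - <<'E'
from h import *
for n in("side","top"):
    p,d=r.capture(n);cv2.imwrite(f"pics/{n}3.png",p);np.save(f"pics/{n}3.npy",d)
a=cv2.imread("pics/side3.png");b=cv2.imread("pics/top3.png")
cv2.imwrite("pics/3.png",np.hstack([cv2.resize(a[190:350,270:430],None,fx=2.5,fy=2.5,interpolation=cv2.INTER_CUBIC),cv2.resize(b[190:350,210:370],None,fx=2.5,fy=2.5,interpolation=cv2.INTER_CUBIC)]))
E
python3 rod.py 3;python3 eyefit.py 3
```

```text
t 6.3 j [ 24.851  12.291 -40.4     0.007 -37.476  90.325] p [0.407 0.013 0.071] yaw -154.82 F [ 0.265  0.065 -1.836] M [-0.114  0.1    0.018] g 0.272
shift cm [ 0.611 -0.057  0.024] |d| 0.6141035059882795 turn [ 0.018  0.017 -0.   ]
side 348 xmax 0.1589
  x 0.060  y -0.0054..0.0036 z 0.0059..0.0151
  x 0.080  y -0.0067..0.0044 z 0.0046..0.0149
  x 0.100  y -0.0056..0.0041 z 0.0053..0.0148
  x 0.120  y -0.0056..0.0034 z 0.0056..0.0149
  x 0.140  y -0.0055..0.0057 z 0.0061..0.0148
  x 0.160  y -0.0062..0.0048 z 0.0062..0.0139
top 317 xmax 0.1603
  x 0.080  y -0.0052..0.0057 z 0.0100..0.0167
  x 0.100  y -0.0052..0.0059 z 0.0090..0.0167
  x 0.120  y -0.0050..0.0059 z 0.0099..0.0159
  x 0.140  y -0.0053..0.0060 z 0.0079..0.0162
  x 0.160  y -0.0045..0.0059 z 0.0092..0.0153
[ 0.5845  0.0954  0.5194 -0.0005  0.0012] 29.7610293752327 0.7203077231483692
```

View pics/3.png

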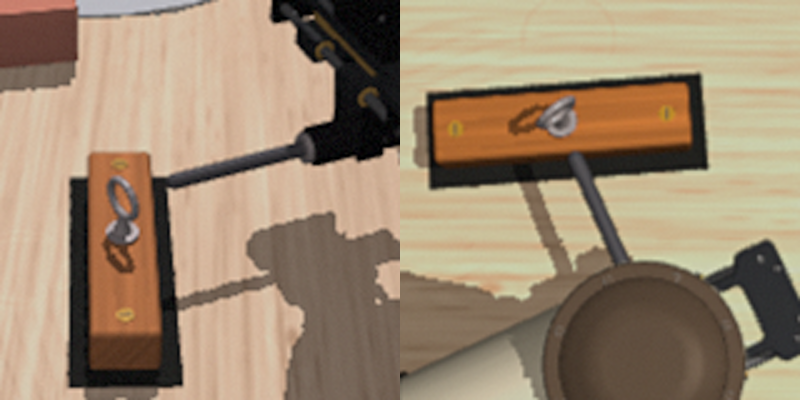

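Emit:
play_rows --plan '[[[0.3,-0.05,0,0,0,0],[0.6,-0.05,0,0,0,0],[0.6,-0.05,0,0,0,0],[0.6,-0.05,-1,0,0,0],[0.6,-0.05,-2,0,0,0]]]'

```text
time_s: 7.02
tcp_pos: [0.427, 0.0227, 0.0658]
ee_rot: [[0.001, 0.427, -0.904], [0.0, -0.904, -0.427], [-1.0, 0.0, -0.001]]
wrist_force: [0.4, -0.0, -1.3]
gripper_width: 0.274
```

Emit:
play_rows --plan '[[[0,0,0,0,0,0],[0,0,0,0,0,0]]]'

```text
time_s: 7.28
tcp_pos: [0.4257, 0.0222, 0.0654]
ee_rot: [[-0.001, 0.426, -0.905], [-0.0, -0.905, -0.426], [-1.0, -0.0, 0.001]]
wrist_force: [0.4, -0.4, -1.6]
gripper_width: 0.276
```

```bash
python3 go.py .4707 .0426 .0648 205;python3 - <<'E'
from h import *
for n in("side","top"):
    p,d=r.capture(n);cv2.imwrite(f"pics/{n}4.png",p);np.save(f"pics/{n}4.npy",d)
a=cv2.imread("pics/side4.png");b=cv2.imread("pics/top4.png")
cv2.imwrite("pics/4.png",np.hstack([cv2.resize(a[230:310,280:360],None,fx=5,fy=5,interpolation=cv2.INTER_CUBIC),cv2.resize(b[200:280,235:315],None,fx=5,fy=5,interpolation=cv2.INTER_CUBIC)]))
E
python3 rod.py 4
```

```text
t 7.275 j [ 24.996  14.388 -38.406  -0.013 -37.252  90.234] p [0.426 0.022 0.065] yaw -154.78 F [ 0.379 -0.448 -1.649] M [-0.178  0.217  0.035] g 0.276
shift cm [ 0.051  0.072 -4.946] |d| 4.946556023061684 turn [0.022 0.005 0.001]
side 432 xmax 0.1745
  x 0.060  y -0.0058..0.0041 z 0.0064..0.0162
  x 0.080  y -0.0064..0.0019 z 0.0066..0.0166
  x 0.100  y -0.0063..0.0045 z 0.0066..0.0165
  x 0.120  y -0.0058..0.0042 z 0.0064..0.0175
  x 0.140  y -0.0059..0.0040 z 0.0060..0.0169
  x 0.160  y -0.0140..0.0030 z 0.0073..0.0221
top 320 xmax 0.1749
  x 0.080  y -0.0044..0.0054 z 0.0109..0.0162
  x 0.100  y -0.0053..0.0058 z 0.0101..0.0162
  x 0.120  y -0.0053..0.0056 z 0.0096..0.0171
  x 0.140  y -0.0052..0.0058 z 0.0112..0.0166
  x 0.160  y -0.0128..0.0059 z 0.0068..0.0158
```

View pics/4.png

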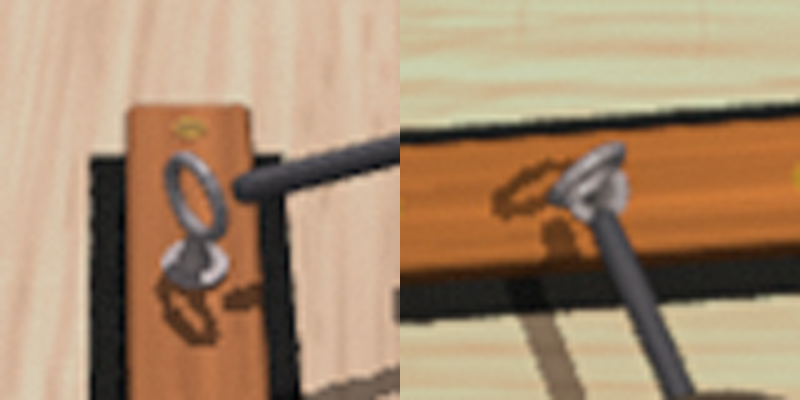

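Emit:
play_rows --plan '[[[0.03,0.03,-0.5,0,0,0],[0.05,0.05,-1,0,0,0],[0.05,0.05,-1.5,0,0,0],[0.05,0.05,-2,0,0,0]]]'

```text
time_s: 7.88
tcp_pos: [0.4446, 0.0305, 0.065]
ee_rot: [[0.0, 0.426, -0.905], [0.0, -0.905, -0.426], [-1.0, -0.0, -0.0]]
wrist_force: [0.6, -0.2, -1.9]
gripper_width: 0.274
```

Emit:
play_rows --plan '[[[0,0,-0.8,0,0,0],[0,0,-1.6,0,0,0],[0,0,-2.4,0,0,0],[0,0,-2.8,0,0,0]]]'

```text
time_s: 8.38
tcp_pos: [0.4702, 0.0425, 0.065]
ee_rot: [[0.0, 0.426, -0.905], [0.0, -0.905, -0.426], [-1.0, 0.0, -0.0]]
wrist_force: [-0.2, 0.4, -2.2]
gripper_width: 0.277
```

```bash
cat > snap.py <<'E'
from h import *
import sys
t=sys.argv[1]
for n in("side","top"):
    p,d=r.capture(n);cv2.imwrite(f"pics/{n}{t}.png",p);np.save(f"pics/{n}{t}.npy",d)
a=cv2.imread(f"pics/side{t}.png");b=cv2.imread(f"pics/top{t}.png")
cv2.imwrite(f"pics/{t}.png",np.hstack([cv2.resize(a[230:310,280:360],None,fx=5,fy=5,interpolation=cv2.INTER_CUBIC),cv2.resize(b[200:280,235:315],None,fx=5,fy=5,interpolation=cv2.INTER_CUBIC)]))
E
python3 snap.py 5; python3 go.py .4707 .0426 .0648 205
```

```text
t 8.475 j [ 24.957  18.17  -32.423  -0.    -39.403  90.273] p [0.47  0.042 0.065] yaw -154.77 F [-0.225  0.356 -2.228] M [-0.154  0.104  0.046] g 0.272
shift cm [ 0.017  0.019 -0.077] |d| 0.08090327553240792 turn [ 0.023 -0.     0.   ]
```

View pics/5.png

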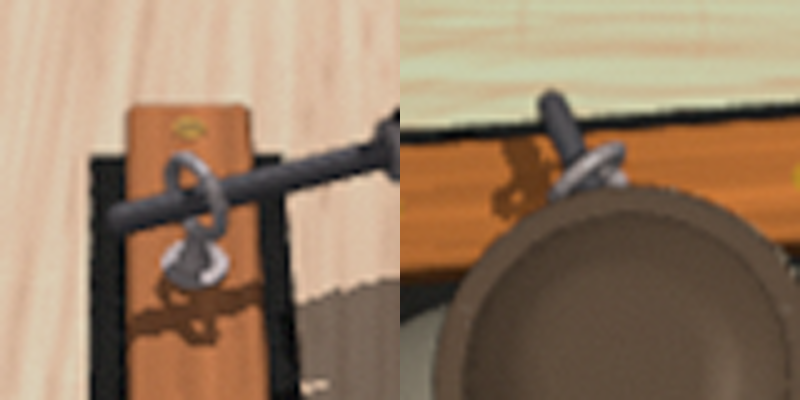

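Emit:
play_rows --plan '[[[0,-1.31,-0.07,0.6,0,0],[0,-2.6,-0.27,1.2,0,0],[0,-3.86,-0.61,1.8,0,0],[0,-5.08,-1.08,2.4,0,0],[0,-6.25,-1.67,3.0,0,0]]]'

```text
time_s: 9.1
tcp_pos: [0.4575, 0.1061, 0.0651]
ee_rot: [[-0.0, -0.087, -0.996], [-0.0, -0.996, 0.087], [-1.0, 0.0, 0.0]]
wrist_force: [0.1, -0.5, -1.9]
gripper_width: 0.271
```

Emit:
play_rows --plan '[[[0,0,0,0,0,0],[0,0,0,0,0,0]]]'

```text
time_s: 9.35
tcp_pos: [0.4576, 0.1055, 0.065]
ee_rot: [[-0.001, -0.082, -0.997], [-0.0, -0.997, 0.082], [-1.0, 0.0, 0.001]]
wrist_force: [-0.7, 0.1, -1.8]
gripper_width: 0.27
```

```bash
cat > st.py <<'E'
from h import *
import sys
np.set_printoptions(precision=3,suppress=True)
E=np.array([.584,.0954])
s=r.sense();p=s['tcp_pos'];R=s['ee_rot']
ux=-R[:2,2]/np.linalg.norm(R[:2,2]);d=E-p[:2]
F=s['wrist_force'];M=s['moment']
lever=p[:2]-E
print("t %.2f steelyaw %.2f loop at x %.4f y %.4f  tcpz %.4f roll/pitch %s"%(s['time_s'],np.degrees(np.arctan2(ux[1],ux[0])),d@ux,d@[-ux[1],ux[0]],p[2],R[2,1:]))
print("F",F,"M",M,"tau_eye(on tool)=",M[2]+lever[0]*F[1]-lever[1]*F[0],"Flat",F[:2]@[-ux[1],ux[0]], "j6 %.1f"%s['joints'][5])
E
python3 st.py
```

```text
t 9.35 steelyaw -4.70 loop at x 0.1268 y 0.0003  tcpz 0.0650 roll/pitch [0.    0.001]
F [-0.654  0.067 -1.774] M [-0.132  0.179 -0.015] tau_eye(on tool)= -0.016339900670801225 Flat 0.012752633763649924 j6 52.4
```

Emit:
play_rows --plan '[[[0,-0.44,-0.01,0.2,0,0],[0,-0.88,-0.03,0.4,0,0],[0,-1.32,-0.07,0.6,0,0],[0,-1.75,-0.12,0.8,0,0],[0,-2.19,-0.19,1.0,0,0]]]'

```text
time_s: 9.98
tcp_pos: [0.4614, 0.1268, 0.065]
ee_rot: [[-0.001, -0.256, -0.967], [-0.0, -0.967, 0.256], [-1.0, 0.001, 0.001]]
wrist_force: [0.1, -0.1, -1.1]
gripper_width: 0.271
```

```bash
cat > st.py <<'E'
from h import *
import sys
np.set_printoptions(precision=3,suppress=True)
E=np.array([.584,.0954])
n=int(sys.argv[1]) if len(sys.argv)>1 else 4
T=[];FL=[]
for i in range(n):
    pic,dep=r.capture("side")
    s=r.sense();p=s['tcp_pos'];R=s['ee_rot']
    ux=-R[:2,2]/np.linalg.norm(R[:2,2]);d=E-p[:2]
    F=s['wrist_force'];M=s['moment'];lever=p[:2]-E
    T.append([M[2],lever[0]*F[1]-lever[1]*F[0]]);FL.append([F[:2]@[-ux[1],ux[0]],F[:2]@ux,F[2]])
T=np.array(T)
print("t %.2f steelyaw %.2f loop at x %.4f y %.4f  tcpz %.4f pitch %s j6 %.1f"%(s['time_s'],np.degrees(np.arctan2(ux[1],ux[0])),d@ux,d@[-ux[1],ux[0]],p[2],R[2,1:],s['joints'][5]))
print("Mz %s mean %.3f | lever*F mean %.3f | tau mean %.3f sd %.3f"%(T[:,0],T[:,0].mean(),T[:,1].mean(),T.sum(1).mean(),T.sum(1).std()),"Flat,Fax,Fz",np.mean(FL,0))
cv2.imwrite("pics/l.png",pic);np.save("pics/l.npy",dep)
# eye yaw from side depth cloud
W=cloud("side",dep)
E
python3 st.py 4
```

```text
t 10.18 steelyaw -14.74 loop at x 0.1266 y 0.0008  tcpz 0.0649 pitch [0.001 0.001] j6 40.4
Mz [-0.106 -0.117 -0.047 -0.088] mean -0.089 | lever*F mean 0.111 | tau mean 0.022 sd 0.042 Flat,Fax,Fz [-0.88   0.043 -1.31 ]
```

Emit:
play_rows --plan '[[[0,-0.44,-0.01,0.2,0,0],[0,-0.88,-0.03,0.4,0,0],[0,-1.32,-0.07,0.6,0,0],[0,-1.75,-0.12,0.8,0,0],[0,-2.19,-0.19,1.0,0,0]]]'

```text
time_s: 10.8
tcp_pos: [0.4689, 0.1477, 0.0649]
ee_rot: [[-0.001, -0.42, -0.908], [-0.001, -0.908, 0.42], [-1.0, 0.001, 0.0]]
wrist_force: [-0.1, -1.4, -2.0]
gripper_width: 0.271
```

```bash
python3 st.py 4; python3 snap.py 6
```

```text
t 11.00 steelyaw -24.74 loop at x 0.1265 y 0.0007  tcpz 0.0649 pitch [0.001 0.   ] j6 28.8
Mz [-0.139 -0.106 -0.106 -0.164] mean -0.129 | lever*F mean 0.201 | tau mean 0.073 sd 0.038 Flat,Fax,Fz [-1.588  0.736 -2.113]
```

View pics/6.png

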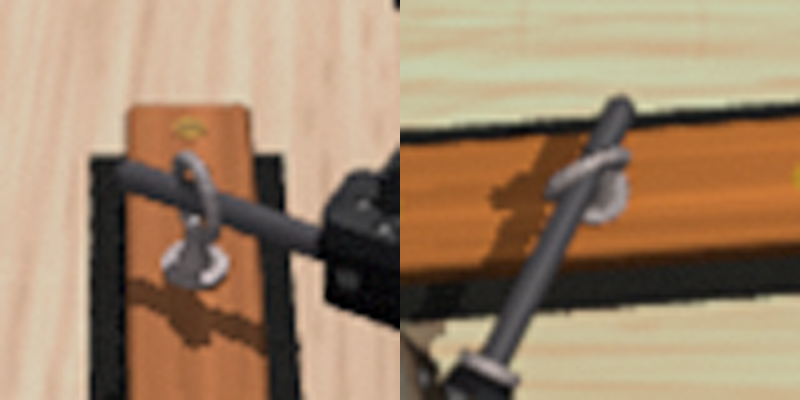

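Emit:
play_rows --plan '[[[0,-0.44,-0.01,0.2,0,0],[0,-0.88,-0.03,0.4,0,0],[0,-1.32,-0.07,0.6,0,0],[0,-1.75,-0.12,0.8,0,0],[0,-1.75,-0.12,0.8,0,0]]]'

```text
time_s: 11.72
tcp_pos: [0.4773, 0.1633, 0.0648]
ee_rot: [[-0.001, -0.541, -0.841], [-0.001, -0.841, 0.541], [-1.0, 0.001, 0.0]]
wrist_force: [0.5, -1.9, -1.8]
gripper_width: 0.274
```

```bash
python3 st.py 4
```

```text
t 11.93 steelyaw -32.76 loop at x 0.1264 y 0.0006  tcpz 0.0650 pitch [0. 0.] j6 19.9
Mz [-0.116 -0.125 -0.066 -0.183] mean -0.123 | lever*F mean 0.203 | tau mean 0.081 sd 0.062 Flat,Fax,Fz [-1.602  1.274 -2.859]
```

Emit:
play_rows --plan '[[[0,-0.33,0,0.15,0,0],[0,-0.66,-0.02,0.3,0,0],[0,-0.66,-0.02,0.3,0,0]]]'

```text
time_s: 12.3
tcp_pos: [0.4812, 0.1691, 0.0649]
ee_rot: [[-0.001, -0.585, -0.811], [-0.0, -0.811, 0.585], [-1.0, 0.001, 0.0]]
wrist_force: [0.8, -2.8, -2.9]
gripper_width: 0.274
```

```bash
python3 st.py 4
```

```text
t 12.50 steelyaw -35.77 loop at x 0.1264 y 0.0004  tcpz 0.0650 pitch [0. 0.] j6 16.6
Mz [-0.213 -0.158 -0.217 -0.178] mean -0.191 | lever*F mean 0.190 | tau mean -0.002 sd 0.067 Flat,Fax,Fz [-1.496  1.966 -2.743]
```

Emit:
play_rows --plan '[[[0,-0.33,0,0.15,0,0],[0,-0.66,-0.02,0.3,0,0],[0,-0.66,-0.02,0.3,0,0]]]'

```text
time_s: 12.88
tcp_pos: [0.4853, 0.1743, 0.0649]
ee_rot: [[-0.0, -0.627, -0.779], [-0.0, -0.779, 0.627], [-1.0, 0.001, 0.0]]
wrist_force: [1.6, -2.6, -2.0]
gripper_width: 0.279
```

```bash
python3 st.py 6
```

```text
t 13.18 steelyaw -38.77 loop at x 0.1264 y 0.0003  tcpz 0.0651 pitch [0. 0.] j6 13.4
Mz [-0.218 -0.153 -0.214 -0.139 -0.181 -0.181] mean -0.181 | lever*F mean 0.217 | tau mean 0.036 sd 0.065 Flat,Fax,Fz [-1.713  2.232 -2.825]
```

Emit:
play_rows --plan '[[[0,-0.33,0,0.15,0,0],[0,-0.66,-0.02,0.3,0,0],[0,-0.66,-0.02,0.3,0,0]]]'

```text
time_s: 13.55
tcp_pos: [0.4896, 0.1794, 0.0649]
ee_rot: [[-0.0, -0.666, -0.746], [-0.0, -0.746, 0.666], [-1.0, 0.001, 0.0]]
wrist_force: [0.0, -4.3, -2.8]
gripper_width: 0.274
```

```bash
python3 st.py 6
```

```text
t 13.85 steelyaw -41.77 loop at x 0.1263 y 0.0003  tcpz 0.0650 pitch [-0.  0.] j6 10.3
Mz [-0.201 -0.186 -0.203 -0.205 -0.214 -0.174] mean -0.197 | lever*F mean 0.235 | tau mean 0.038 sd 0.051 Flat,Fax,Fz [-1.858  2.191 -2.972]
```

Emit:
play_rows --plan '[[[0,-0.33,0,0.15,0,0],[0,-0.66,-0.02,0.3,0,0],[0,-0.66,-0.02,0.3,0,0]]]'

```text
time_s: 14.22
tcp_pos: [0.4942, 0.1842, 0.0649]
ee_rot: [[-0.0, -0.705, -0.71], [-0.0, -0.71, 0.705], [-1.0, 0.0, 0.0]]
wrist_force: [0.3, -3.2, -3.4]
gripper_width: 0.274
```

```bash
python3 st.py 6
```

```text
t 14.53 steelyaw -44.77 loop at x 0.1263 y 0.0003  tcpz 0.0651 pitch [-0.  0.] j6 7.2
Mz [-0.258 -0.241 -0.217 -0.165 -0.218 -0.193] mean -0.215 | lever*F mean 0.256 | tau mean 0.041 sd 0.055 Flat,Fax,Fz [-2.023  2.332 -2.969]
```

Emit:
play_rows --plan '[[[0,-0.33,0,0.15,0,0],[0,-0.66,-0.02,0.3,0,0],[0,-0.66,-0.02,0.3,0,0]]]'

```text
time_s: 14.9
tcp_pos: [0.499, 0.1888, 0.0649]
ee_rot: [[-0.0, -0.741, -0.672], [-0.0, -0.672, 0.741], [-1.0, 0.0, 0.0]]
wrist_force: [-0.0, -3.6, -2.5]
gripper_width: 0.274
```

```bash
python3 st.py 6; python3 snap.py 7
```

```text
t 15.20 steelyaw -47.77 loop at x 0.1263 y 0.0003  tcpz 0.0651 pitch [-0.  0.] j6 4.1
Mz [-0.176 -0.172 -0.176 -0.136 -0.167 -0.163] mean -0.165 | lever*F mean 0.256 | tau mean 0.091 sd 0.067 Flat,Fax,Fz [-2.026  2.292 -2.875]
```

View pics/7.png

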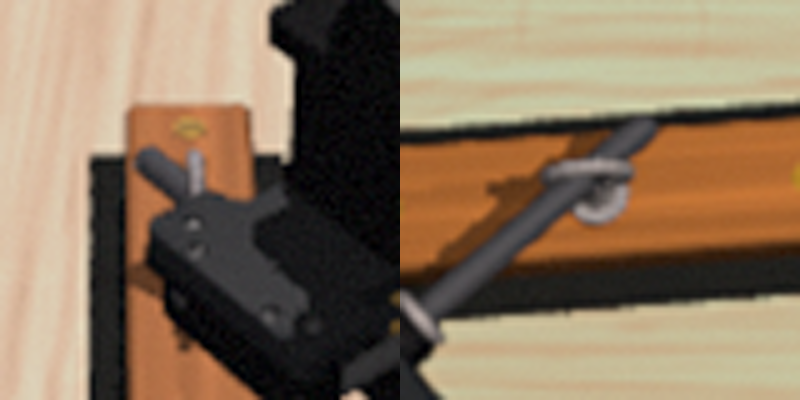

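Emit:
play_rows --plan '[[[0,-0.33,0,0.15,0,0],[0,-0.55,-0.01,0.25,0,0],[0,-0.55,-0.01,0.25,0,0]]]'

```text
time_s: 15.68
tcp_pos: [0.5031, 0.1923, 0.0649]
ee_rot: [[-0.0, -0.769, -0.639], [-0.0, -0.639, 0.769], [-1.0, 0.0, 0.0]]
wrist_force: [-0.3, -2.7, -3.8]
gripper_width: 0.274
```

```bash
python3 st.py 6
```

```text
t 15.97 steelyaw -50.27 loop at x 0.1262 y 0.0003  tcpz 0.0651 pitch [-0. -0.] j6 1.6
Mz [-0.162 -0.202 -0.18  -0.196 -0.157 -0.172] mean -0.178 | lever*F mean 0.222 | tau mean 0.044 sd 0.048 Flat,Fax,Fz [-1.754  2.247 -3.067]
```

Emit:
play_rows --plan '[[[0,-0.33,0,0.15,0,0],[0,-0.55,-0.01,0.25,0,0],[0,-0.55,-0.01,0.25,0,0]]]'

```text
time_s: 16.35
tcp_pos: [0.5074, 0.1958, 0.065]
ee_rot: [[-0.0, -0.796, -0.605], [-0.0, -0.605, 0.796], [-1.0, 0.0, 0.0]]
wrist_force: [0.4, -2.8, -4.6]
gripper_width: 0.279
```

```bash
python3 st.py 6
```

```text
t 16.65 steelyaw -52.76 loop at x 0.1263 y 0.0003  tcpz 0.0651 pitch [-0. -0.] j6 -1.0
Mz [-0.182 -0.107 -0.165 -0.151 -0.152 -0.159] mean -0.153 | lever*F mean 0.183 | tau mean 0.030 sd 0.075 Flat,Fax,Fz [-1.445  2.522 -3.586]
```

Emit:
play_rows --plan '[[[0,-0.33,0,0.15,0,0],[0,-0.66,-0.02,0.3,0,0],[0,-0.66,-0.02,0.3,0,0]]]'

```text
time_s: 17.02
tcp_pos: [0.5128, 0.1997, 0.065]
ee_rot: [[-0.0, -0.827, -0.562], [-0.0, -0.562, 0.827], [-1.0, 0.0, 0.0]]
wrist_force: [-0.5, -2.0, -2.9]
gripper_width: 0.271
```

```bash
python3 st.py 6
```

```text
t 17.32 steelyaw -55.77 loop at x 0.1262 y 0.0003  tcpz 0.0651 pitch [-0.  0.] j6 -3.9
Mz [-0.124 -0.151 -0.139 -0.123 -0.131 -0.135] mean -0.134 | lever*F mean 0.190 | tau mean 0.056 sd 0.072 Flat,Fax,Fz [-1.496  2.252 -3.124]
```

Emit:
play_rows --plan '[[[0,-0.33,0,0.15,0,0],[0,-0.66,-0.02,0.3,0,0],[0,-0.66,-0.02,0.3,0,0]]]'

```text
time_s: 17.7
tcp_pos: [0.5184, 0.2032, 0.0649]
ee_rot: [[-0.0, -0.855, -0.518], [-0.0, -0.518, 0.855], [-1.0, 0.0, 0.0]]
wrist_force: [0.2, -2.6, -2.5]
gripper_width: 0.269
```

```bash
python3 st.py 6
```

```text
t 18.00 steelyaw -58.76 loop at x 0.1262 y 0.0003  tcpz 0.0650 pitch [-0.  0.] j6 -6.8
Mz [-0.153 -0.187 -0.09  -0.107 -0.126 -0.105] mean -0.128 | lever*F mean 0.189 | tau mean 0.061 sd 0.073 Flat,Fax,Fz [-1.49   2.503 -3.387]
```

Emit:
play_rows --plan '[[[0,-0.33,0,0.15,0,0],[0,-0.66,-0.02,0.3,0,0],[0,-0.66,-0.02,0.3,0,0]]]'

```text
time_s: 18.38
tcp_pos: [0.5242, 0.2064, 0.0649]
ee_rot: [[-0.0, -0.881, -0.473], [-0.0, -0.473, 0.881], [-1.0, 0.0, 0.0]]
wrist_force: [0.4, -2.6, -4.0]
gripper_width: 0.276
```

```bash
python3 st.py 6
```

```text
t 18.68 steelyaw -61.77 loop at x 0.1261 y 0.0003  tcpz 0.0651 pitch [-0.  0.] j6 -9.7
Mz [-0.116 -0.109 -0.163 -0.026 -0.077 -0.109] mean -0.100 | lever*F mean 0.161 | tau mean 0.061 sd 0.078 Flat,Fax,Fz [-1.273  2.515 -3.441]
```

Emit:
play_rows --plan '[[[0,-0.33,0,0.15,0,0],[0,-0.66,-0.02,0.3,0,0],[0,-0.66,-0.02,0.3,0,0]]]'

```text
time_s: 19.05
tcp_pos: [0.53, 0.2093, 0.0649]
ee_rot: [[-0.0, -0.905, -0.426], [-0.0, -0.426, 0.905], [-1.0, 0.0, -0.0]]
wrist_force: [0.3, -2.9, -2.9]
gripper_width: 0.274
```

```bash
python3 st.py 6
```

```text
t 19.35 steelyaw -64.76 loop at x 0.1261 y 0.0003  tcpz 0.0651 pitch [-0.  0.] j6 -12.6
Mz [-0.05  -0.013 -0.045 -0.031 -0.086 -0.039] mean -0.044 | lever*F mean 0.168 | tau mean 0.124 sd 0.063 Flat,Fax,Fz [-1.328  2.361 -2.895]
```

Emit:
play_rows --plan '[[[0,-0.33,0,0.15,0,0],[0,-0.33,0,0.15,0,0]]]'

```text
time_s: 19.6
tcp_pos: [0.533, 0.2107, 0.0649]
ee_rot: [[-0.0, -0.916, -0.402], [-0.0, -0.402, 0.916], [-1.0, 0.0, -0.0]]
wrist_force: [-0.4, -3.5, -2.6]
gripper_width: 0.274
```

```bash
python3 st.py 8
```

```text
t 20.00 steelyaw -66.27 loop at x 0.1261 y 0.0004  tcpz 0.0650 pitch [ 0. -0.] j6 -14.0
Mz [-0.012  0.025  0.001  0.    -0.022 -0.038 -0.008 -0.026] mean -0.010 | lever*F mean 0.260 | tau mean 0.250 sd 0.057 Flat,Fax,Fz [-2.052  2.602 -3.389]
```

Emit:
play_rows --plan '[[[0,0.88,-0.03,-0.4,0,0],[0,1.75,-0.12,-0.8,0,0],[0,3.05,-0.38,-1.4,0,0],[0,4.31,-0.76,-2.0,0,0],[0,6.3,-1.69,-3.0,0,0]]]'

```text
time_s: 20.62
tcp_pos: [0.4833, 0.1713, 0.0659]
ee_rot: [[0.004, -0.586, -0.81], [0.003, -0.81, 0.586], [-1.0, -0.004, -0.001]]
wrist_force: [-0.1, -0.3, -1.7]
gripper_width: 0.274
```

```bash
python3 st.py 4; python3 snap.py 8
```

```text
t 20.82 steelyaw -36.33 loop at x 0.1258 y -0.0015  tcpz 0.0661 pitch [-0.004 -0.002] j6 16.0
Mz [ 0.016  0.054 -0.017 -0.039] mean 0.004 | lever*F mean 0.090 | tau mean 0.094 sd 0.228 Flat,Fax,Fz [-0.712 -0.538 -2.062]
```

View pics/8.png

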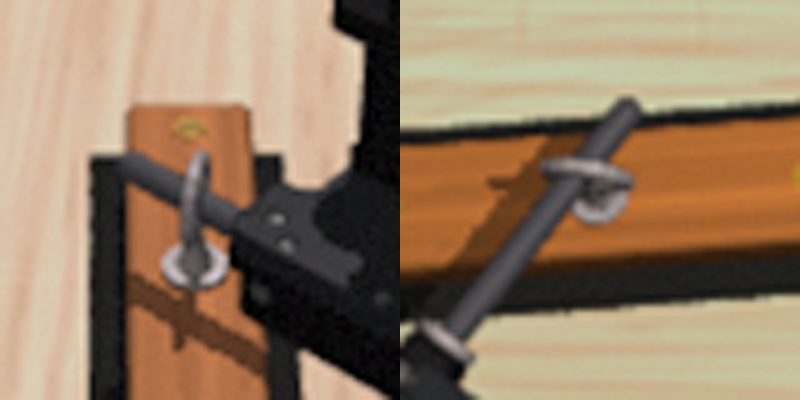

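Emit:
play_rows --plan '[[[0,0,0,0,0,0],[0,0,0,0,0,0]]]'

```text
time_s: 21.18
tcp_pos: [0.4824, 0.1703, 0.065]
ee_rot: [[0.0, -0.592, -0.806], [0.0, -0.806, 0.592], [-1.0, -0.0, -0.0]]
wrist_force: [-0.8, 0.8, -2.0]
gripper_width: 0.273
```

```bash
python3 st.py 4; python3 rod.py 8; python3 go.py .379 .246 .065 143.7
```

```text
t 21.38 steelyaw -36.28 loop at x 0.1262 y 0.0002  tcpz 0.0650 pitch [0. 0.] j6 16.1
Mz [ 0.01  -0.014  0.001  0.006] mean 0.001 | lever*F mean 0.012 | tau mean 0.013 sd 0.080 Flat,Fax,Fz [-0.099 -0.115 -1.698]
side 238 xmax 0.1593
  x 0.100  y -0.0088..0.0007 z 0.0095..0.0175
  x 0.120  y -0.0138..0.0036 z -0.0136..0.0276
  x 0.140  y -0.0076..0.0139 z 0.0069..0.0189
  x 0.160  y -0.0072..0.0011 z 0.0084..0.0173
top 431 xmax 0.1592
  x 0.060  y -0.0087..0.0024 z 0.0104..0.0178
  x 0.080  y -0.0088..0.0023 z 0.0097..0.0181
  x 0.100  y -0.0084..0.0028 z 0.0109..0.0188
  x 0.120  y -0.0123..0.0058 z -0.0078..0.0276
  x 0.140  y -0.0082..0.0142 z 0.0013..0.0239
  x 0.160  y -0.0082..0.0022 z 0.0110..0.0168
t 21.375 j [ 37.632  21.334 -27.055   0.001 -41.617  16.09 ] p [0.482 0.17  0.065] yaw 143.72 F [-0.522  0.693 -2.162] M [-0.037  0.13   0.006] g 0.272
shift cm [-0.003 -0.03  12.815] |d| 12.814990502991376 turn [ 0.002  0.    -0.001]
```

Emit:
play_rows --plan '[[[0,0,1,0,0,0],[0,0,3,0,0,0],[0,0,5.5,0,0,0],[0,0,9,0,0,0],[0,0,12.5,0,0,0]]]'

```text
time_s: 22.0
tcp_pos: [0.3801, 0.2445, 0.0651]
ee_rot: [[0.0, -0.592, -0.806], [0.0, -0.806, 0.592], [-1.0, -0.0, 0.0]]
wrist_force: [0.3, 1.3, -1.9]
gripper_width: 0.274
```

Emit:
play_rows --plan '[[[-2,0,0,0,0,0],[-3,0,0,0,0,0],[-3,0,0,0,0,0]]]'

```text
time_s: 22.38
tcp_pos: [0.3816, 0.2443, 0.0957]
ee_rot: [[0.001, -0.592, -0.806], [0.002, -0.806, 0.592], [-1.0, -0.002, 0.0]]
wrist_force: [-0.2, -0.5, -1.2]
gripper_width: 0.275
```

```bash
python3 snap.py 9; python3 go.py .455 .13 .09 90; python3 - <<'E'
from h import *
print(onplane("top",(330,357),0),onplane("top",(140,300),0))
b=cv2.imread("pics/top9.png")
cv2.imwrite("pics/9t.png",b)
E
```

```text
t 22.475 j [ 53.244  13.83  -33.058  -0.024 -43.144   0.446] p [0.381 0.243 0.095] yaw 143.67 F [-0.539 -0.687 -2.035] M [-0.048  0.194 -0.011] g 0.278
shift cm [  0.469   4.76  -12.668] |d| 13.541352095155359 turn [ 5.367  0.    -0.004]
[ 0.35916995 -0.01531916  0.        ] [0.46625105 0.36038298 0.        ]
```

View pics/9t.png

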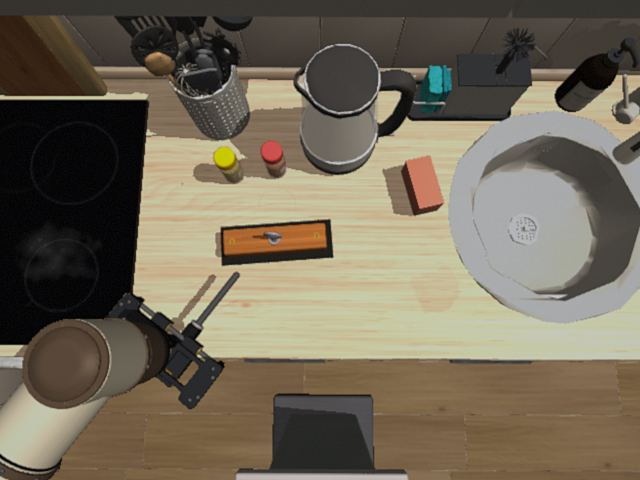

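View pics/9.png

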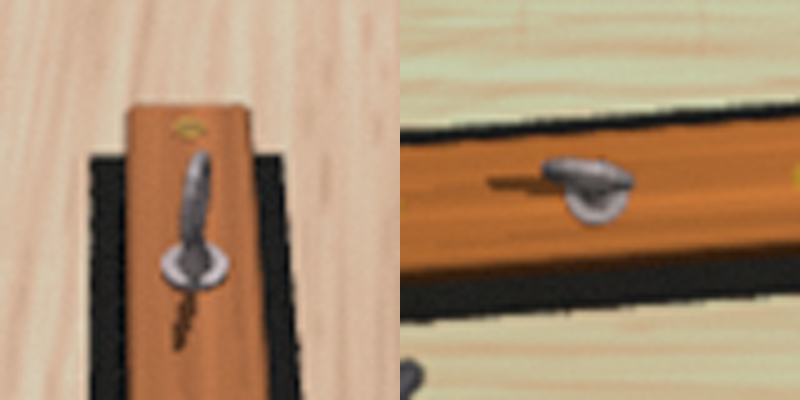

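Emit:
play_rows --plan '[[[0,1,-2.5,1,0,0],[0,2,-5,2,0,0],[0,3,-7.6,3,0,0],[0,3.9,-10.2,4,0,0],[0,4.8,-12.7,5,0,0]]]'

```text
time_s: 23.1
tcp_pos: [0.4555, 0.1286, 0.0942]
ee_rot: [[-0.001, -0.998, -0.058], [-0.001, -0.058, 0.998], [-1.0, 0.002, -0.001]]
wrist_force: [-0.2, -0.4, -1.6]
gripper_width: 0.27
```

Emit:
play_rows --plan '[[[1,0,0,0.37,0,0],[3,0,0,0.37,0,0],[5,0,0,0.37,0,0],[6.5,0,0,0.37,0,0],[6.5,0,0,0.37,0,0]]]'

```text
time_s: 23.72
tcp_pos: [0.4542, 0.1289, 0.0284]
ee_rot: [[-0.004, -1.0, 0.001], [-0.002, 0.001, 1.0], [-1.0, 0.004, -0.002]]
wrist_force: [-0.6, -0.3, -1.7]
gripper_width: 0.279
```

```bash
python3 snap.py 10; python3 rod.py 10; python3 go.py .455 .13 .0035 90
```

```text
side 28 xmax 0.0717
  x 0.060  y -0.0039..0.0056 z 0.0111..0.0152
top 376 xmax 0.1574
  x 0.060  y -0.0065..0.0048 z 0.0093..0.0157
  x 0.080  y -0.0066..0.0046 z 0.0083..0.0159
  x 0.100  y -0.0067..0.0046 z 0.0090..0.0162
  x 0.120  y -0.0069..0.0044 z 0.0081..0.0160
  x 0.140  y -0.0051..0.0044 z 0.0092..0.0162
  x 0.160  y -0.0052..0.0043 z 0.0095..0.0156
t 23.825 j [ 35.631  21.722 -34.115   0.014 -34.193 -35.633] p [0.455 0.13  0.03 ] yaw 90.01 F [-0.368  0.676 -1.158] M [0.099 0.112 0.115] g 0.270
shift cm [2.643 0.045 0.022] |d| 2.643752193755327 turn [ 0.001 -0.002 -0.002]
```

Emit:
play_rows --plan '[[[1,0,0,0,0,0],[2,0,0,0,0,0],[2.4,0,0,0,0,0],[2.6,0,0,0,0,0],[2.6,0,0,0,0,0]]]'

```text
time_s: 24.45
tcp_pos: [0.4554, 0.1301, 0.0041]
ee_rot: [[0.0, -1.0, -0.001], [0.0, -0.001, 1.0], [-1.0, -0.0, 0.0]]
wrist_force: [0.0, 0.9, -1.7]
gripper_width: 0.269
```

Emit:
play_rows --plan '[[[0,0,0,0,0,0],[0,0,0,0,0,0]]]'

```text
time_s: 24.7
tcp_pos: [0.4554, 0.1301, 0.0042]
ee_rot: [[0.0, -1.0, -0.0], [0.0, -0.0, 1.0], [-1.0, -0.0, 0.0]]
wrist_force: [-0.2, -0.7, -1.2]
gripper_width: 0.269
```

No contact yet; it's about 1 mm up. Lower 1 mm and open.

Emit:
play_rows --plan '[[[0.05,0,0,0,0,0],[0.1,0,0,0,0,0],[0.1,0,0,0,0,0]]]'

```text
time_s: 25.08
tcp_pos: [0.4554, 0.1301, 0.0037]
ee_rot: [[0.0, -1.0, -0.001], [0.0, -0.001, 1.0], [-1.0, -0.0, 0.0]]
wrist_force: [-1.4, -0.4, 4.9]
gripper_width: 0.276
```

Emit:
play_rows --plan '[[[0,0,0,0,0,0],[0,0,0,0,0,0],[0,0,0,0,0,0],[0,0,0,0,0,0],[0,0,0,0,0,0]]]' --hand 1

```text
time_s: 25.7
tcp_pos: [0.4553, 0.13, 0.003]
ee_rot: [[-0.0, -1.0, -0.001], [-0.0, -0.001, 1.0], [-1.0, 0.0, -0.0]]
wrist_force: [-0.1, 0.1, 0.4]
gripper_width: 0.756
```

Emit:
play_rows --plan '[[[0,0,0,0,0,0],[0,0,0,0,0,0],[0,0,0,0,0,0],[-1,0,0,0,0,0],[-3,0,0,0,0,0]]]'

```text
time_s: 26.32
tcp_pos: [0.4549, 0.1297, 0.0333]
ee_rot: [[-0.001, -1.0, -0.001], [-0.001, -0.001, 1.0], [-1.0, 0.001, -0.001]]
wrist_force: [0.1, -0.2, 0.2]
gripper_width: 0.997
```

Emit:
play_rows --plan '[[[-4,0,0,0,0,0],[-9,0,0,0,0,0],[-12,0,3,0,0,0],[-13,0,6,0,0,0],[-13,0,9,0,0,0]]]'

```text
time_s: 26.95
tcp_pos: [0.4557, 0.2213, 0.1653]
ee_rot: [[0.003, -1.0, -0.0], [0.003, -0.0, 1.0], [-1.0, -0.003, 0.003]]
wrist_force: [0.1, -0.6, 0.1]
gripper_width: 1.0
```

```bash
python3 snap.py 11; python3 go.py
```

```text
t 27.05 j [ 44.384  13.593 -20.937   0.006 -55.32  -44.207] p [0.456 0.222 0.164] yaw 90.18 F [-0.023 -0.285  0.376] M [-0.017  0.113  0.018] g 0.995
```

View pics/side11.png

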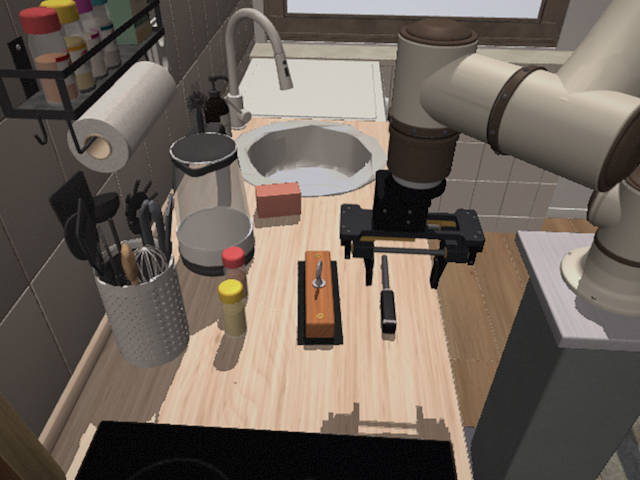

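View pics/top11.png

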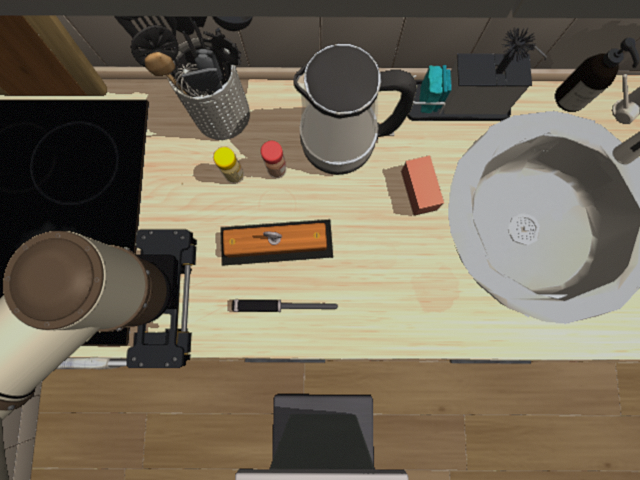

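```bash
python3 eyefit.py 11; python3 - <<'E'
from h import *
np.set_printoptions(precision=4,suppress=True)
for n in("side","top"):
  for t in("0","11"):
    W=cloud(n,np.load(f"pics/{n}{t}.npy"));e=(abs(W[...,0]-.584)<.03)&(abs(W[...,1]-.095)<.03)&(W[...,2]>.05)&(W[...,2]<.1)
    q=W[e][:,:2];vt=np.linalg.svd(q-q.mean(0))[2];print(n,t,"eye axis yaw",(np.degrees(np.arctan2(vt[0,1],vt[0,0])))%180-90)
W=cloud("top",np.load("pics/top11.npy"))
m=(abs(W[...,0]-.455)<.03)&(W[...,1]>-.06)&(W[...,1]<.185)&(W[...,2]>.007)&(W[...,2]<.05)
print("steel",np.percentile(W[m],[1,50,99],axis=0))
r.finish_job()
E
```

```text
[ 0.5841  0.0962  0.0095 -0.0004  0.0005] 0.5426387626193211 0.5622688626168738
side 0 eye axis yaw 39.37657980062585
side 11 eye axis yaw -10.446097365301597
top 0 eye axis yaw 39.1906720469494
top 11 eye axis yaw -7.07658442276113
steel [[ 0.4453 -0.0244  0.0135]
 [ 0.4567  0.1026  0.0231]
 [ 0.4684  0.1734  0.0281]]
the job is handed in; nothing more can be done
```

The eye is screwed down and tightened, the honing steel is lying on the bare worktop, and the job was handed in at about 27 s of the 72 s allowed.

- **Turning the eye:** I gripped the steel by its handle, slid the rod through the loop and levered the eye clockwise in small steps. The torque about the eye stayed near 0.06 N·m, then rose to 0.12 and 0.25 N·m over the last 4.5°, and I stopped there. That is close to the 0.3 N·m limit, though each step's average was only good to a few hundredths of a N·m.
- **How far it turned:** The camera depth data show the eye turned about 48° (46° and 50° from the two cameras).
- **Laying the steel down:** I swung the rod back to free it, drew it out and laid the steel down parallel to the bar. The top camera puts it flat at x ≈ 0.455 m, about 0.13 m from the eye. The jars and carton look unmoved in the last pictures.

**Checks that disagreed or could not be made:**
- A silhouette fit of the eye's angle differed from the depth data by about 10° at both ends. I used the depth data.
- The cameras cannot resolve 0.1 mm, so the collar being home rests on the rise in torque alone.

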